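Nest the dried beakers mouth down

TASK

The tapered beakers on the sloping drying rack are dry: take them off their pegs and nest them mouth down, one over the other in order of size, over the small white beaker where it stands, until every rim sits flat on the bench. Lower each one into place rather than dropping it, leave the white beaker where it is, and do not disturb the bottles and jar standing round it.

Things in the scene. Friction and masses are not known exactly. Their poses are not given: they have to be found in the camera images.
- beaker_white_centre (a point): white plastic beaker, the smallest of four: a plain round taper 75 mm tall, outside diameter 34 mm at the closed end and 50.5 mm at the open mouth, walls 2.5 mm, closed end 4 mm thick. The point is on its axis half-way up (37.5 mm from each end); z points along the axis from the mouth to the closed end (straight up when it stands mouth down). It stands mouth down on the bench at the start; the nest is built over it.
- beaker_yellow_centre (a point): yellow plastic beaker, the second smallest of four: a plain round taper 85 mm tall, outside diameter 44 mm at the closed end and 62.7 mm at the open mouth, walls 2.5 mm, closed end 4 mm thick. The point is on its axis half-way up (42.5 mm from each end); z points along the axis from the mouth to the closed end (straight up when it stands mouth down). It hangs mouth down over one of the three pegs of the drying rack at the start, rim flat on the sloping panel.
- beaker_blue_centre (a point): blue plastic beaker, the second largest of four: a plain round taper 95 mm tall, outside diameter 54 mm at the closed end and 74.9 mm at the open mouth, walls 2.5 mm, closed end 4 mm thick. The point is on its axis half-way up (47.5 mm from each end); z points along the axis from the mouth to the closed end (straight up when it stands mouth down). It hangs mouth down over one of the three pegs of the drying rack at the start, rim flat on the sloping panel.
- beaker_green_centre (a point): green plastic beaker, the largest of four: a plain round taper 105 mm tall, outside diameter 64 mm at the closed end and 87.1 mm at the open mouth, walls 2.5 mm, closed end 4 mm thick. The point is on its axis half-way up (52.5 mm from each end); z points along the axis from the mouth to the closed end (straight up when it stands mouth down). It hangs mouth down over one of the three pegs of the drying rack at the start, rim flat on the sloping panel.
- beaker_white: the same white beaker as a body (its origin is at mouth level, on the axis; use the point for its position)
- beaker_yellow: the same yellow beaker as a body (its origin is at mouth level, off the axis, where its wall bears on the peg; use the point for its position)
- beaker_blue: the same blue beaker as a body (its origin is at mouth level, off the axis, where its wall bears on the peg; use the point for its position)
- beaker_green: the same green beaker as a body (its origin is at mouth level, off the axis, where its wall bears on the peg; use the point for its position)
- drying_rack: fixed white drying rack, 345 mm wide, standing on the right with its front toward the white beaker: its panel slopes down toward its front (-x of the rack) at 30 degrees from level, so the beakers on it lean 30 degrees from vertical, closed end up and toward the rack's front. Origin on the bench below the root of the middle peg, whose root is 62 mm up; z up. Three pegs stand square to the panel, 115 mm apart along the rack's y.
- peg1_tip (a point): tip of the rack's middle grey peg; axes as the rack's. Pegs are 12 mm thick, 60 mm long and point along (-0.5, 0, 0.866) in the rack's axes. A beaker hangs off-centre, its inner wall on the peg's upper side, and comes off along the pegs' direction after about 65 mm of travel.
- dropper_bottle: bystander, stands on the bench near the white beaker: clear dropper bottle with a green bulb, 53 mm across, 144 mm tall; origin at the centre of its underside, z up
- phial: bystander, stands on the bench near the white beaker: brown phial with a teal cap, 44 mm across, 107 mm tall; origin at the centre of its underside, z up
- white_jar: bystander, stands on the bench near the white beaker: white lidded jar, 76 mm across, 88 mm tall; origin at the centre of its underside, z up
There are look-alikes about, which are no part of the job. What is meant by the beaker_green is not orange or pink, and is the larger of those in its own colour.

How it is judged:
On the way, in this order (a step that is already met when the one before it is completed fails the run):
1. the yellow beaker is nested over the white one, rim on the bench (height (world z) of beaker_yellow_centre between 0.0385 and 0.0465 m and angle between beaker_yellow_centre's own z axis and vertical below 0.06 rad and linear speed of beaker_yellow below 0.03 m/s and horizontal distance between beaker_yellow_centre and beaker_white_centre below 0.008 m), for 0.2 s.
2. the blue beaker is nested over the yellow one, rim on the bench (height (world z) of beaker_blue_centre between 0.0435 and 0.0515 m and angle between beaker_blue_centre's own z axis and vertical below 0.06 rad and linear speed of beaker_blue below 0.03 m/s and horizontal distance between beaker_blue_centre and beaker_yellow_centre below 0.008 m), for 0.2 s.
At the end, for the whole second after the job is handed in: All four beakers stand mouth down and at rest with their rims on the bench (within 4 mm, upright within 0.06 rad), white inside yellow inside blue inside green, each axis within 8 mm of the next smaller one's, and the white one within 30 mm of where it stood (all of step 1 and all of step 2 and height (world z) of beaker_white_centre between 0.0335 and 0.0415 m and angle between each of beaker_white_centre, beaker_green_centre's own z axis and vertical below 0.06 rad and linear speed of each of beaker_white, beaker_green below 0.03 m/s and height (world z) of beaker_green_centre between 0.0485 and 0.0565 m and horizontal distance between beaker_green_centre and beaker_blue_centre below 0.008 m and distance of beaker_white_centre from where it was at the start of the episode below 0.03 m); the robot touches nothing.
It fails at once if a bystander (dropper bottle, phial or white jar) is moved more than 20 mm or tipped more than 0.3 rad ((distance of dropper_bottle from where it was at the start of the episode above 0.02 m or angle between dropper_bottle's own z axis and vertical above 0.3 rad) or (distance of phial from where it was at the start of the episode above 0.02 m or angle between phial's own z axis and vertical above 0.3 rad) or (distance of white_jar from where it was at the start of the episode above 0.02 m or angle between white_jar's own z axis and vertical above 0.3 rad)).
It fails at once if a beaker is dropped over the nest: let go while its rim is more than 30 mm above the bench ((horizontal distance between beaker_yellow_centre and beaker_white_centre below 0.03 m and height (world z) of beaker_yellow_centre above 0.0725 m and contact force between the fingers and beaker_yellow below 0.05 N) or (horizontal distance between beaker_blue_centre and beaker_white_centre below 0.03 m and height (world z) of beaker_blue_centre above 0.0775 m and contact force between the fingers and beaker_blue below 0.05 N) or (horizontal distance between beaker_green_centre and beaker_white_centre below 0.03 m and height (world z) of beaker_green_centre above 0.0825 m and contact force between the fingers and beaker_green below 0.05 N)).
It also fails if it takes over 72 s, if anything falls off the work surface, if the arm or the gripper's body presses on something with over 40 N, if the wrist force passes 120 N, or if a joint passes its speed limit or range.

ROBOT

A 6-joint arm with a two-finger parallel gripper is mounted at the origin on a cart in front of the work surface, level with it; the furniture and walls round the work are solid. World frame = base frame: x ahead of the robot, y to its left, z up, the work surface at z = 0. Lengths are in m, angles in rad, forces in N, time in s.
With the tool pointing down it reaches from about 0.325 to 0.9 m from the base axis. Payload 6.1 kg.
Tool frame: the origin (TCP) lies on the mounting face of the last link; the fingertips stand 173 mm ahead of it and the grasp point (between the pads) lies 155 mm ahead of it (tcp_to_grasp is the distance from the TCP to the grasp point, in m); z points along the fingers, y is the line along which they close (so a half turn about z gives the same grasp; the last joint's range is limited). The gripper opens to 85 mm and grips with 20 to 120 N. Pads are 22 mm wide; open, the fingers measure 114 mm over their backs; the gripper's body (76 mm by 85 mm) begins 54 mm behind the grasp point. The pads swing forward as they close: fully open they stand 13 mm farther back than shut.
Start: joints at [1.02, 0.22, 1.526, -0, 1.395, -0.126], TCP at [0.258, 0.569, 0.405] pointing down, gripper open.
Joint ranges: [-2.98, 2.98], [-0.91, 2.08], [0.09, 2.57], [-1.24, 4.39], [0.2, 2.65], [-2.68, 2.68]. Speed limits (rad/s): [2.57, 2.57, 3.01, 3.14, 3.14, 3.14].

INTERFACE

Orientations are given as a unit quaternion [w, x, y, z].
In Python, from bench import get_state, capture, job_done, tcp_to_grasp gives the robot as it stands. The module is installed in compiled form; this text tells all that it offers.
- The arm moves only by the tool move_arm, never from a script. Its argument "rows" is one flat list of numbers, 4 for each row, row after row: the shift along the world's x, y, z in m, then the turn about the world's z in degrees. In form: [dx, dy, dz, roll, dx, dy, dz, roll, ...]. A call has 1 to 5 rows; each row shifts and turns the commanded pose from where the row before left it; what a row does not reach is not made up. A row lasts 1/12 s, in which the tool goes at most 41.7 mm and 7.16 degrees, less where a joint would pass 70% of its speed; a pose out of reach is approached as far as the arm can. A call is refused whole if a number of a shift passes 0.0417 or a number of a turn 7.16, either way. A call with a gripper value outside its range is refused whole. "grip" is the finger opening in m, from 0 to 0.0854, set as the call begins (left out, the last holds). The fingers move at their own pace and stop on an object; "force" is the grip in N (left out, the last holds). Time passes only in rows, so rows that do not move let the fingers close. It gives the time, the measured TCP pose, the force, the opening and the grip force at its end, in the units of the state.
- get_state(): the state, without advancing time (a new reading comes with each control period).
- capture(name): name is "scene" or "top" or "wrist"; returns a dict with "color" (384x512x3 uint8, blue, green, red), "z_map" (384x512 float32, m along the optical axis (not along the pixel's ray), 0 where there is no reading), "mtx" (3x3 intrinsics, pixels), "k1" (the pictures are not rectified: a ray, as slopes to the right and down, at radius r is drawn at 1 + k1 r^2 times it, then the intrinsics apply), "world_to_cam" (4x4, takes a point from world to camera coordinates). Camera axes: x right, y down, z forward; pixel columns grow to the right and rows downward; lengths in m; the calibration is good to about 2 mm. A picture is of the moment at which its call begins.
- job_done(): hands the job in; it is judged then, once.
The state is a dict: "clock": time; "joints": joint angles; "qd": joint speeds; "effort": joint torques, N m; "position": TCP position; "tcp_rot": TCP orientation; "force": force on the tool from outside, world axes, zero at the start; "moment": the same for the moment, N m; "width": opening from 0.0 (shut) to 1.0 (fully open); "finger_force": force on a finger pad.
Only numpy, scipy, OpenCV 4.12 (cv2) and the standard library are available. Lean on these libraries where they do the work, as an engineer would, in place of code of your own. Each camera call takes 0.05 s, during which the arm holds its last target. There are 200 camera calls.

## Working session

There is one attempt and no reset: what is moved stays moved. The work goes in short steps, Python scripts to look and compute and a tool call to move; the robot and the scene stay as the last step left them, time stands still between calls to the robot, and variables do not carry over. Pictures are saved under pics/ and viewed, at most 10 in all, crops included, and the job is handed in when it is done.

Besides the shell and the picture viewer there is one more tool, called after ">>>" by a JSON object that holds its "api" and its "payload". move_arm: Moves the arm, as the interface text tells. Its arguments: {"type":"object","properties":{"rows":{"type":"array"},"grip":{"type":"number"},"force":{"type":"number"}},"required":["rows"]}

```bash
mkdir -p pics; cat > h.py <<'E'
import numpy as np, cv2
from bench import get_state, capture, job_done, tcp_to_grasp
def cloud(c):
    h,w=c["z_map"].shape; v,u=np.mgrid[:h,:w]
    k=c["k1"]; D=np.array([k,0,0,0.])
    p=cv2.undistortPoints(np.stack([u,v],-1).reshape(-1,1,2).astype(np.float64),c["mtx"],D).reshape(h,w,2)
    z=c["z_map"]; P=np.stack([p[...,0]*z,p[...,1]*z,z,np.ones_like(z)],-1)
    W=P@np.linalg.inv(c["world_to_cam"]).T
    W=W[...,:3]; W[z==0]=np.nan
    return W
def proj(c,X):
    X=np.atleast_2d(X); M=c["world_to_cam"]
    return cv2.projectPoints(X.astype(float),cv2.Rodrigues(M[:3,:3])[0],M[:3,3],c["mtx"],np.array([c["k1"],0,0,0.]))[0].reshape(-1,2)
E
python3 - <<'E'
from h import *
print({k:v for k,v in get_state().items()},tcp_to_grasp)
a=[capture(n) for n in("scene","top")]
for n,c in zip(("scene","top"),a): cv2.imwrite(f"pics/{n}0.png",cv2.resize(c["color"],(768,576))); np.savez(f"{n}0.npz",**c)
E
```

```text
{'clock': 0.0, 'joints': array([ 1.01988307e+00,  2.21257397e-01,  1.52762199e+00, -2.97964031e-05,
        1.39471994e+00, -1.26105387e-01]), 'qd': array([ 0.00172099, -0.0015449 ,  0.00235546, -0.001775  ,  0.00145895,
        0.00079231]), 'effort': array([-1.05299088e-03, -4.96902359e+01, -3.89392090e+01, -2.08111223e-04,
        1.10480294e-02,  1.30773182e-05]), 'position': array([0.25745726, 0.56920825, 0.40357378]), 'tcp_rot': array([-3.19357213e-04,  2.10807748e-01,  9.77527026e-01, -9.51270305e-04]), 'force': array([-0.22238655, -0.26894356, -0.04280297]), 'moment': array([-0.01617525,  0.0102582 , -0.01582073]), 'finger_force': 0.0, 'width': 0.9977607178039032} 0.1547
```

View pics/scene0.png

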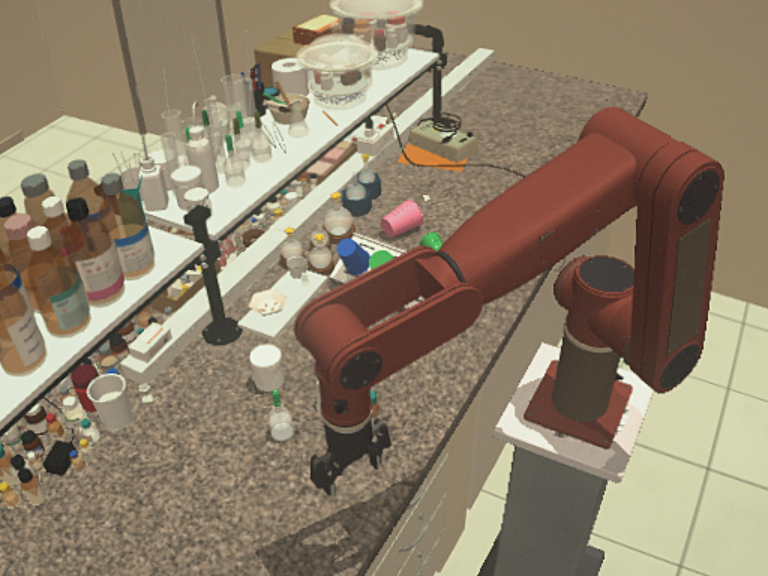

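View pics/top0.png

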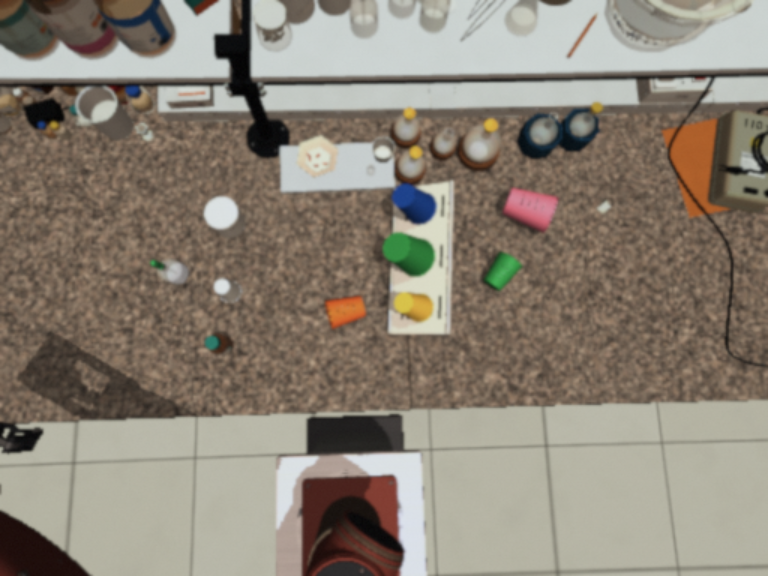

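The scene view shows the jar (265,365) and dropper bottle (280,425). In the top view (768 px wide):
- Rack beakers: blue (412,203), green (410,253), yellow (413,305).
- White beaker (222,287), jar (222,213), dropper bottle (170,270), phial (215,342).
- Look-alikes lying on the bench: small green (503,270), pink (530,208), orange (346,311).

The green one meant is the larger, on the rack at (410,253).

```bash
cat > m.py <<'E'
from h import *
c=dict(np.load("top0.npz")); W=cloud(c); hsv=cv2.cvtColor(c["color"],cv2.COLOR_BGR2HSV)
def med(x0,y0,x1,y1): return slice(int(y0/1.5),int(y1/1.5)),slice(int(x0/1.5),int(x1/1.5))
def stat(n,box,zmin,zmax=.3):
    P=W[med(*box)].reshape(-1,3); P=P[(P[:,2]>zmin)&(P[:,2]<zmax)]
    print(n,len(P),"c",np.round((P.min(0)+P.max(0))/2,3),"ext",np.round(np.ptp(P,0),3),"ztop",np.percentile(P[:,2],[5,50,95]).round(3))
stat("white",(205,270,250,310),.065,.12)
stat("jar",(190,190,255,245),.07)
stat("dropper",(140,250,195,290),.03)
stat("phial",(195,325,240,362),.04)
stat("benchcheck",(260,230,300,260),-.1)
from scipy.optimize import least_squares
S={"yellow":((390,285,440,325),(.022,.03135,.085),(20,35)),"blue":((385,178,440,228),(.027,.03745,.095),(105,130)),"green":((380,230,440,280),(.032,.04355,.105),(45,80))}
# joint fit: yaw shared, fixed lean 30deg, each own centre
data={}
for n,(b,g,hr) in S.items():
    m=np.zeros(W.shape[:2],bool); m[med(*b)]=1
    m&=(hsv[...,0]>=hr[0])&(hsv[...,0]<=hr[1])&(hsv[...,1]>120)&np.isfinite(W[...,0])
    m=cv2.erode(m.astype(np.uint8),np.ones((2,2)))>0
    P=W[m]; P=P[P[:,2]>.03]; data[n]=P; print(n,len(P),P.mean(0).round(3),P.min(0).round(3),P.max(0).round(3))
def sdf(P,o,a,g):
    q=(P-o); s=q@a; r=np.linalg.norm(q-s[:,None]*a,axis=1); rt,rb,H=g
    k=(rt-rb)/H; side=(r-((rb+rt)/2+k*s))/np.sqrt(1+k*k); cap=s-H/2
    return np.where((side<=0)&(cap<=0),np.maximum(side,cap),np.where(side>np.maximum(cap,0),side,np.where(cap>0,cap,side)))
def ax(yaw,t=np.pi/6): return np.array([-np.sin(t)*np.cos(yaw),-np.sin(t)*np.sin(yaw),np.cos(t)])
def res(x):
    return np.concatenate([sdf(data[n],x[2+3*i:5+3*i],ax(x[0],x[1]),S[n][1]) for i,n in enumerate(S)])
x0=np.r_[-1.57,.52,*[data[n].mean(0)+[0,-.01,-.02] for n in S]]
r=least_squares(res,x0,loss="soft_l1",f_scale=.002)
print("yaw",np.degrees(r.x[0]),"lean",np.degrees(r.x[1]),"rms",np.sqrt(np.mean(r.fun**2)))
for i,n in enumerate(S):
    o=r.x[2+3*i:5+3*i];a=ax(*r.x[:2]);H=S[n][1][2]
    print(n,"centre",o.round(4),"top",(o+a*H/2).round(4),"mouth",(o-a*H/2).round(4))
E
python3 m.py
```

```text
white 94 c [0.515 0.268 0.073] ext [0.033 0.034 0.014] ztop [0.068 0.073 0.077]
jar 429 c [0.677 0.268 0.082] ext [0.075 0.072 0.023] ztop [0.081 0.086 0.089]
dropper 258 c [0.559 0.385 0.088] ext [0.053 0.05  0.113] ztop [0.038 0.068 0.134]
phial 177 c [0.392 0.274 0.075] ext [0.041 0.037 0.068] ztop [0.046 0.077 0.107]
benchcheck 537 c [ 0.627  0.154 -0.002] ext [0.072 0.093 0.012] ztop [-0.006 -0.002  0.002]
yellow 301 [ 0.458 -0.147  0.109] [ 0.432 -0.187  0.064] [ 0.482 -0.108  0.139]
blue 437 [ 0.681 -0.156  0.113] [ 0.654 -0.204  0.063] [ 0.717 -0.11   0.149]
green 556 [ 0.567 -0.141  0.12 ] [ 0.535 -0.195  0.061] [ 0.604 -0.09   0.158]
yaw -95.10699061045455 lean 29.808978174575806 rms 0.0013636573476301511
yellow centre [ 0.4616 -0.1416  0.0885] top [ 0.4635 -0.1205  0.1254] mouth [ 0.4597 -0.1626  0.0516]
blue centre [ 0.6912 -0.1521  0.0898] top [ 0.6933 -0.1285  0.131 ] mouth [ 0.6891 -0.1756  0.0485]
green centre [ 0.5772 -0.1354  0.0909] top [ 0.5796 -0.1094  0.1365] mouth [ 0.5749 -0.1614  0.0454]
```

>>> {"api": "move_arm", "payload": {"rows": [0.01, -0.035, 0, -3.5, 0.01, -0.035, 0, -3.5, 0.01, -0.035, 0, -3.5, 0.01, -0.035, 0, -3.5, 0.01, -0.035, 0, -3.5], "grip": 0.0854, "force": 30}}

```text
clock: 0.52
position: [0.3075, 0.3928, 0.404]
tcp_rot: [-0.0, 0.358, 0.934, -0.0]
force: [1.7, 0.4, 0.6]
width: 1.0
finger_force: 0.0
```

>>> {"api": "move_arm", "payload": {"rows": [0.01, -0.035, 0, -3.5, 0.01, -0.035, 0, -3.5, 0.01, -0.035, 0, -3.5, 0.01, -0.035, 0, -3.5, 0.01, -0.035, 0, -3.5]}}

```text
clock: 0.93
position: [0.3574, 0.2178, 0.4044]
tcp_rot: [-0.0, 0.496, 0.868, -0.0]
force: [0.8, -0.5, 0.1]
width: 1.0
finger_force: 0.0
```

>>> {"api": "move_arm", "payload": {"rows": [0.01, -0.035, 0, -3.5, 0.01, -0.035, 0, -3.5, 0.01, -0.035, 0, -3.5, 0.01, -0.035, 0, -3.5, 0.01, -0.035, 0, -3.5]}}

```text
clock: 1.35
position: [0.4074, 0.0427, 0.4046]
tcp_rot: [0.0, 0.623, 0.783, 0.0]
force: [1.4, 0.5, -0.1]
width: 0.998
finger_force: 0.0
```

>>> {"api": "move_arm", "payload": {"rows": [0.01, -0.035, 0, -3.5, 0.01, -0.035, 0, -3.5, 0.01, -0.035, 0, -3.5, 0.01, -0.035, 0, -3.5, 0, 0, 0, 0]}}

```text
clock: 1.77
position: [0.4483, -0.1004, 0.4045]
tcp_rot: [0.001, 0.715, 0.699, -0.001]
force: [-0.9, 0.4, 0.6]
width: 0.998
finger_force: 0.0
```

```bash
cat >> h.py <<'E'
from scipy.spatial.transform import Rotation as Rn
def st():
    s=get_state(); w,x,y,z=s["tcp_rot"]; R=Rn.from_quat([x,y,z,w]).as_matrix()
    print("t",round(s["clock"],2),"pos",s["position"].round(4),"yang",round(np.degrees(np.arctan2(R[1,1],R[0,1])),1),"F",s["force"].round(1),"w",round(s["width"]*.0854,4),"ff",round(s["finger_force"],1),"q6",s["joints"][5].round(2),"zdown",R[:,2].round(3)); return s,R
def snap(n,f,crop=None):
    c=capture(n); np.savez(f+".npz",**c); im=c["color"]
    cv2.imwrite(f"pics/{f}.png",cv2.resize(im,(768,576))); return c
E
python3 - <<'E'
from h import *
st(); snap("wrist","w1"); snap("top","t1")
E
```

```text
t 1.77 pos [ 0.4483 -0.1004  0.4045] yang -1.3 F [-0.9  0.4  0.6] w 0.0852 ff 0.0 q6 -0.37 zdown [ 0.    -0.003 -1.   ]
```

View pics/w1.png

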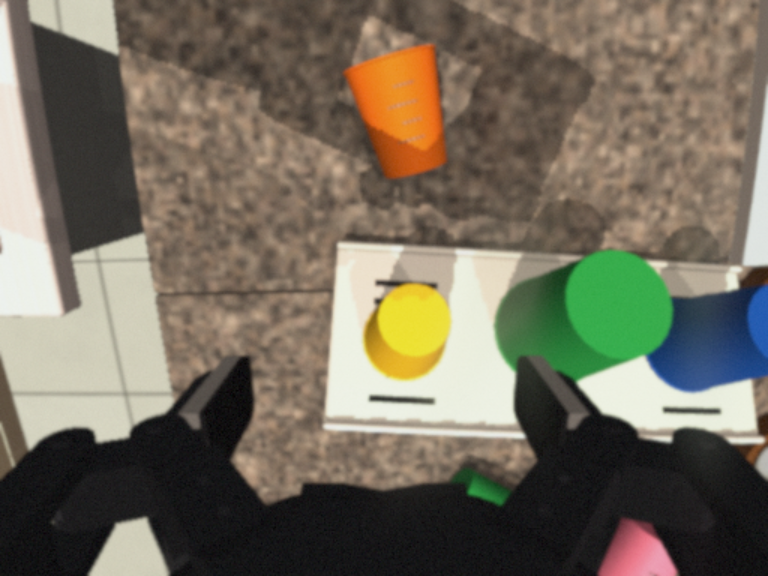

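The wrist view shows yellow (412,325), green (620,305) and blue (720,340) on the rack, with the fingers either side of yellow. The orange look-alike lies clear at (400,110). I'll refit from this closer view.

```bash
cat > fit.py <<'E'
from h import *
from scipy.optimize import least_squares
G={"yellow":((.022,.03135,.085),(20,35)),"blue":((.027,.03745,.095),(105,130)),"green":((.032,.04355,.105),(45,80)),"white":((.017,.02525,.075),None)}
def ax(yaw,t): return np.array([-np.sin(t)*np.cos(yaw),-np.sin(t)*np.sin(yaw),np.cos(t)])
def sdf(P,o,a,g):
    q=(P-o); s=q@a; r=np.linalg.norm(q-s[:,None]*a,axis=1); rt,rb,H=g
    k=(rt-rb)/H; side=(r-((rb+rt)/2+k*s))/np.sqrt(1+k*k); cap=s-H/2
    return np.where((side<=0)&(cap<=0),np.maximum(side,cap),np.where(side>np.maximum(cap,0),side,np.where(cap>0,cap,side)))
def pts(c,n,near,rad=.09,zmin=.02):
    W=cloud(c); hsv=cv2.cvtColor(c["color"],cv2.COLOR_BGR2HSV); hr=G[n][1]
    m=(hsv[...,0]>=hr[0])&(hsv[...,0]<=hr[1])&(hsv[...,1]>110)&np.isfinite(W[...,0])
    m=cv2.erode(m.astype(np.uint8),np.ones((3,3)))>0
    P=W[m]; return P[(np.linalg.norm(P[:,:2]-np.array(near)[:2],axis=1)<rad)&(P[:,2]>zmin)]
def fit(P,n,o0,a0=None,fixed=True):
    "a0: (yaw,lean)"; g=G[n][0]
    if fixed: f=lambda x:sdf(P,x[:3],ax(*a0),g); x0=np.array(o0,float)
    else:
        f=lambda x:sdf(P,x[:3],np.r_[x[3:5],np.sqrt(max(1e-6,1-x[3]**2-x[4]**2))],g); x0=np.r_[o0,ax(*a0)[:2]]
    r=least_squares(f,x0,loss="soft_l1",f_scale=.001); a=ax(*a0) if fixed else np.r_[r.x[3:5],np.sqrt(1-r.x[3]**2-r.x[4]**2)]
    print(n,len(P),"centre",r.x[:3].round(4),"axis",a.round(3),"lean",np.degrees(np.arccos(a[2])).round(1),"mouth",(r.x[:3]-a*g[2]/2).round(4),"rms",np.sqrt(np.mean(r.fun**2)).round(4)); return r.x[:3],a
E
python3 - <<'E'
from fit import *
c=dict(np.load("w1.npz")); d=dict(np.load("t1.npz"))
for n,o in(("yellow",[.4616,-.1416,.0885]),("green",[.5772,-.1354,.0909])):
    P=pts(c,n,o); fit(P,n,o,(np.radians(-95),np.pi/6)); fit(P,n,o,(np.radians(-95),np.pi/6),False)
print(proj(c,[.4616,-.1416,.0885]))
E
```

```text
yellow 2555 centre [ 0.4645 -0.1436  0.0889] axis [0.044 0.498 0.866] lean 30.0 mouth [ 0.4626 -0.1648  0.0521] rms 0.0006
yellow 2555 centre [ 0.4645 -0.1437  0.0889] axis [0.04  0.505 0.862] lean 30.4 mouth [ 0.4628 -0.1651  0.0522] rms 0.0006
green 5421 centre [ 0.5803 -0.138   0.0916] axis [0.044 0.498 0.866] lean 30.0 mouth [ 0.578  -0.1642  0.0461] rms 0.0006
green 5421 centre [ 0.5803 -0.1381  0.0916] axis [0.042 0.5   0.865] lean 30.1 mouth [ 0.5781 -0.1643  0.0462] rms 0.0006
[[269.41255834 217.27483858]]
```

>>> {"api": "move_arm", "payload": {"rows": [0.006, -0.012, 0, -1.2, 0.006, -0.012, -0.02, -1.3, 0.005, -0.012, -0.025, -1.2, 0, 0, -0.025, 0, 0, 0, -0.025, 0]}}

```text
clock: 2.28
position: [0.4649, -0.1312, 0.3089]
tcp_rot: [0.0, 0.734, 0.679, 0.0]
force: [0.6, 0.8, -0.5]
width: 0.998
finger_force: 0.0
```

>>> {"api": "move_arm", "payload": {"rows": [0, 0, -0.025, 0, 0, 0, -0.02, 0, 0, 0, -0.009, 0, 0, 0, 0, 0, 0, 0, 0, 0]}}

```text
clock: 2.7
position: [0.4648, -0.1311, 0.256]
tcp_rot: [-0.0, 0.734, 0.679, -0.0]
force: [0.8, -0.0, 0.6]
width: 0.999
finger_force: 0.0
```

>>> {"api": "move_arm", "payload": {"rows": [0, 0, 0, 0, 0, 0, 0, 0, 0, 0, 0, 0, 0, 0, 0, 0, 0, 0, 0, 0], "grip": 0.03, "force": 30}}

```text
clock: 3.12
position: [0.4653, -0.1318, 0.2575]
tcp_rot: [0.001, 0.735, 0.679, 0.001]
force: [-0.2, 0.9, 6.0]
width: 0.592
finger_force: 30.3
```

>>> {"api": "move_arm", "payload": {"rows": [0, 0, 0, 0, 0, 0, 0, 0, 0, 0, 0, 0]}}

```text
clock: 3.37
position: [0.4653, -0.1318, 0.2575]
tcp_rot: [0.001, 0.735, 0.679, 0.001]
force: [-0.7, 1.3, 5.5]
width: 0.59
finger_force: 30.3
```

>>> {"api": "move_arm", "payload": {"rows": [0.0006, 0.0067, 0.0115, 0, 0.0006, 0.0067, 0.0115, 0, 0.0006, 0.0067, 0.0115, 0, 0.0006, 0.0067, 0.0115, 0, 0.0006, 0.0067, 0.0115, 0]}}

```text
clock: 3.78
position: [0.4678, -0.0971, 0.315]
tcp_rot: [0.001, 0.734, 0.679, 0.0]
force: [-0.1, 1.1, -0.2]
width: 0.592
finger_force: 31.5
```

>>> {"api": "move_arm", "payload": {"rows": [0.0006, 0.0067, 0.0115, 0, 0.0006, 0.0067, 0.0115, 0, 0, 0.01, 0.02, 0, 0, 0.02, 0.02, 0, 0, 0, 0, 0]}}

```text
clock: 4.2
position: [0.4699, -0.0526, 0.3811]
tcp_rot: [0.002, 0.734, 0.679, 0.002]
force: [0.3, 1.0, -0.3]
width: 0.59
finger_force: 31.5
```

```bash
python3 - <<'E'
from fit import *
s,R=st(); c=snap("wrist","w2"); d=snap("top","t2")
g=s["position"]+R[:,2]*.155; print("grasp",g)
for q in(c,d):
    P=pts(q,"yellow",g,.1,.05)
    if len(P)>60: fit(P,"yellow",g+[0,-.01,-.02],(np.radians(-95),.4),False)
a=np.hstack([cv2.resize(c["color"],(400,300)),cv2.resize(d["color"][100:250,200:400],(400,300))]); cv2.imwrite("pics/a2.png",a)
E
```

```text
t 4.2 pos [ 0.4699 -0.0526  0.3811] yang -4.5 F [ 0.3  1.  -0.3] w 0.0504 ff 31.5 q6 -0.2 zdown [ 0.007 -0.    -1.   ]
grasp [ 0.47090819 -0.05264071  0.22614531]
yellow 9653 centre [ 0.4701 -0.0662  0.2133] axis [0.033 0.504 0.863] lean 30.3 mouth [ 0.4687 -0.0876  0.1766] rms 0.0007
```

View pics/a2.png

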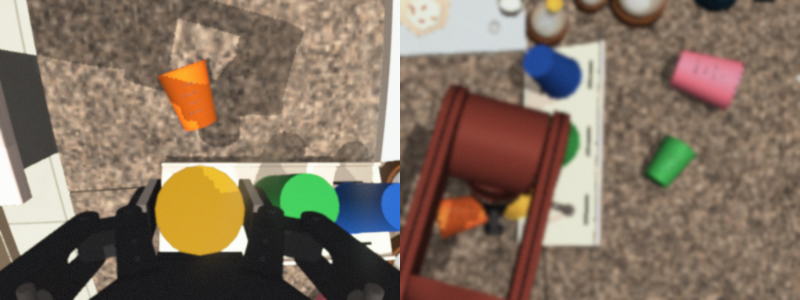

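Yellow came off cleanly and is held rigid at a 30° lean. I'll stand it upright on free bench, using its front lip as the pivot.

>>> {"api": "move_arm", "payload": {"rows": [0.014, 0.024, -0.01, 0, 0.014, 0.024, -0.015, 0, 0.014, 0.024, -0.015, 0, 0.014, 0.024, -0.015, 0, 0.014, 0.024, -0.015, 0]}}

```text
clock: 4.72
position: [0.5388, 0.0659, 0.3041]
tcp_rot: [-0.001, 0.735, 0.678, -0.001]
force: [0.8, -0.9, 0.1]
width: 0.588
finger_force: 31.5
```

>>> {"api": "move_arm", "payload": {"rows": [0.014, 0.024, -0.015, 0, 0.014, 0.024, -0.015, 0, 0.012, 0.024, -0.015, 0, 0, 0, -0.02, 0, 0, 0, -0.015, 0]}}

```text
clock: 5.13
position: [0.5783, 0.1382, 0.2231]
tcp_rot: [-0.001, 0.734, 0.679, -0.001]
force: [-0.8, -0.7, -0.5]
width: 0.592
finger_force: 31.5
```

>>> {"api": "move_arm", "payload": {"rows": [0, 0, -0.005, 0, 0, 0, -0.004, 0, 0, 0, -0.003, 0, 0, 0, 0, 0], "force": 22}}

```text
clock: 5.47
position: [0.5788, 0.1373, 0.2175]
tcp_rot: [-0.001, 0.735, 0.678, -0.001]
force: [-12.0, 0.1, 28.6]
width: 0.591
finger_force: 36.0
```

>>> {"api": "move_arm", "payload": {"rows": [0, -0.004, 0.002, 0, 0, -0.005, 0.001, 0, 0, -0.005, 0, 0, 0, -0.005, 0, 0, 0, -0.005, -0.001, 0]}}

```text
clock: 5.88
position: [0.5788, 0.1126, 0.2161]
tcp_rot: [-0.0, 0.735, 0.678, -0.0]
force: [-1.0, 0.4, 3.8]
width: 0.587
finger_force: 31.4
```

```bash
python3 - <<'E'
from fit import *
s,R=st(); c=snap("wrist","w3")
g=s["position"]+R[:,2]*.155
P=pts(c,"yellow",g,.1,.01)
fit(P,"yellow",g+[0,-.01,-.02],(np.radians(-95),.3),False)
E
```

```text
t 5.88 pos [0.5788 0.1126 0.2161] yang -4.6 F [-1.   0.4  3.8] w 0.0502 ff 31.4 q6 0.14 zdown [-0. -0. -1.]
yellow 10229 centre [0.5777 0.1009 0.0461] axis [0.032 0.213 0.977] lean 12.4 mouth [0.5763 0.0919 0.0046] rms 0.0005
```

>>> {"api": "move_arm", "payload": {"rows": [0, -0.004, -0.001, 0, 0, -0.004, -0.001, 0, 0, -0.004, -0.001, 0, 0, -0.004, -0.002, 0, 0, 0, -0.001, 0]}}

```text
clock: 6.35
position: [0.5792, 0.0978, 0.212]
tcp_rot: [-0.001, 0.735, 0.678, 0.001]
force: [-8.7, 5.9, 23.6]
width: 0.59
finger_force: 32.9
```

```bash
python3 - <<'E'
from fit import *
s,R=st(); c=snap("wrist","w3")
g=s["position"]+R[:,2]*.155
P=pts(c,"yellow",g,.1,.01)
fit(P,"yellow",g+[0,-.01,-.02],(np.radians(-95),.1),False)
E
```

```text
t 6.35 pos [0.5792 0.0978 0.212 ] yang -4.6 F [-8.7  5.9 23.6] w 0.0503 ff 32.9 q6 0.11 zdown [ 0.001  0.002 -1.   ]
yellow 11184 centre [0.5783 0.0874 0.0409] axis [ 0.012 -0.004  1.   ] lean 0.7 mouth [ 0.5778  0.0875 -0.0016] rms 0.0004
```

>>> {"api": "move_arm", "payload": {"rows": [0, 0, 0, 0, 0, 0, 0, 0, 0, 0, 0, 0, 0, -0.005, 0.005, 0, 0, -0.0055, 0.006, 0], "grip": 0.075}}

```text
clock: 6.82
position: [0.5782, 0.0865, 0.2204]
tcp_rot: [-0.001, 0.734, 0.679, -0.001]
force: [0.4, -0.2, 0.6]
width: 0.879
finger_force: 0.0
```

>>> {"api": "move_arm", "payload": {"rows": [0, 0, 0, 0, 0, 0, 0, 0, 0, 0, 0, 0, 0, 0, 0, 0, 0, 0, 0, 0], "grip": 0.03, "force": 35}}

```text
clock: 7.23
position: [0.5792, 0.0865, 0.2222]
tcp_rot: [0.001, 0.735, 0.679, 0.0]
force: [-1.3, -1.8, 5.7]
width: 0.566
finger_force: 35.7
```

>>> {"api": "move_arm", "payload": {"rows": [0, 0, 0.02, 0, 0, 0, 0.03, 0, 0, 0, 0.04, 0, 0, 0, 0.02, 0, 0, 0, 0, 0]}}

```text
clock: 7.65
position: [0.5808, 0.087, 0.3377]
tcp_rot: [0.003, 0.735, 0.679, 0.004]
force: [0.2, 0.1, 0.4]
width: 0.567
finger_force: 36.6
```

```bash
python3 - <<'E'
from fit import *
s,R=st(); c=snap("wrist","w4")
g=s["position"]+R[:,2]*.155
P=pts(c,"yellow",g,.1,.05)
fit(P,"yellow",g+[0,0,-.02],(np.radians(-95),.02),False)
W=cloud(c); m=(np.linalg.norm(W[...,:2]-[.517,.267],axis=-1)<.03)&(W[...,2]>.06)&(W[...,2]<.09); P=W[m]
print(m.sum()); 
if m.sum()>50: print((P.min(0)+P.max(0))/2,np.ptp(P,0),np.median(P[:,2]))
E
```

```text
t 7.65 pos [0.5808 0.087  0.3377] yang -4.5 F [0.2 0.1 0.4] w 0.0484 ff 36.6 q6 0.09 zdown [ 0.01  0.   -1.  ]
yellow 12126 centre [0.5826 0.0879 0.1562] axis [-0.008 -0.002  1.   ] lean 0.5 mouth [0.5829 0.0879 0.1137] rms 0.0004
0
```

View pics/w4.png

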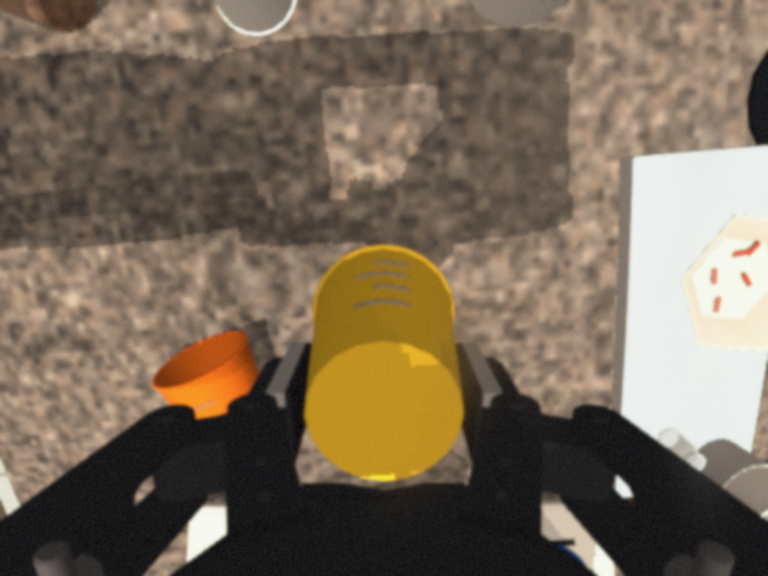

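The wrist view shows yellow upright in the grip (385,400), with the white beaker's rim at the top edge (257,15). I'll move closer to measure white.

>>> {"api": "move_arm", "payload": {"rows": [-0.016, 0.02, 0.0, 0, -0.016, 0.025, 0, 0, -0.016, 0.025, 0, 0, -0.016, 0.02, 0, 0, 0, 0, 0, 0]}}

```text
clock: 8.12
position: [0.5116, 0.1796, 0.3287]
tcp_rot: [-0.002, 0.734, 0.68, -0.002]
force: [0.5, 0.8, -1.1]
width: 0.568
finger_force: 36.6
```

```bash
cat >> fit.py <<'E'
def white(c,near=(.517,.267)):
    W=cloud(c); m=(np.linalg.norm(W[...,:2]-near,axis=-1)<.034)&(W[...,2]>.012)&(W[...,2]<.09); P=W[m]
    return fit(P[::3],"white",[*near,.0375],(0,0.),True)
E
python3 - <<'E'
from fit import *
s,R=st(); c=snap("wrist","w5")
g=s["position"]+R[:,2]*.155
P=pts(c,"yellow",g,.1,.05)
o,a=fit(P,"yellow",g+[0,0,-.02],(np.radians(-95),.02),False)
w,_=white(c); print("shift",w-o)
E
```

```text
t 8.12 pos [0.5116 0.1796 0.3287] yang -4.4 F [ 0.5  0.8 -1.1] w 0.0485 ff 36.6 q6 0.27 zdown [-0.006  0.001 -1.   ]
yellow 12056 centre [0.5105 0.1806 0.1472] axis [ 0.009 -0.002  1.   ] lean 0.5 mouth [0.5101 0.1807 0.1047] rms 0.0005
white 773 centre [0.5182 0.2661 0.0358] axis [-0. -0.  1.] lean 0.0 mouth [ 0.5182  0.2661 -0.0017] rms 0.0006
shift [ 0.0076278   0.08544918 -0.11139645]
```

>>> {"api": "move_arm", "payload": {"rows": [0.0025, 0.025, 0, 0, 0.0025, 0.03, 0, 0, 0.0025, 0.0305, 0, 0, 0, 0, 0, 0, 0, 0, -0.005, 0]}}

```text
clock: 8.58
position: [0.5227, 0.2629, 0.3257]
tcp_rot: [0.0, 0.734, 0.679, -0.0]
force: [-0.4, -0.2, -0.2]
width: 0.573
finger_force: 36.6
```

```bash
python3 - <<'E'
from fit import *
s,R=st(); c=snap("wrist","w6")
g=s["position"]+R[:,2]*.155
P=pts(c,"yellow",g,.1,.05)
o,a=fit(P,"yellow",g+[0,0,-.02],(np.radians(-95),.02),False)
print(np.array([.5182,.2661,.0358])-o)
E
```

```text
t 8.58 pos [0.5227 0.2629 0.3257] yang -4.4 F [-0.4 -0.2 -0.2] w 0.0489 ff 36.6 q6 0.41 zdown [ 0. -0. -1.]
yellow 12152 centre [0.5227 0.2637 0.1441] axis [ 0.003 -0.001  1.   ] lean 0.2 mouth [0.5225 0.2637 0.1016] rms 0.0004
[-0.00445098  0.00238931 -0.10833162]
```

>>> {"api": "move_arm", "payload": {"rows": [-0.0045, 0.0025, 0, 0, 0, 0, -0.02, 0, 0, 0, -0.02, 0, 0, 0, -0.02, 0, 0, 0, -0.015, 0]}}

```text
clock: 9.05
position: [0.5171, 0.2633, 0.2492]
tcp_rot: [-0.0, 0.735, 0.678, -0.001]
force: [-0.1, 0.7, -0.9]
width: 0.568
finger_force: 36.6
```

>>> {"api": "move_arm", "payload": {"rows": [0, 0, -0.01, 0, 0, 0, -0.008, 0, 0, 0, -0.004, 0, 0, 0, -0.003, 0, 0, 0, 0, 0]}}

```text
clock: 9.47
position: [0.5179, 0.2647, 0.2263]
tcp_rot: [0.0, 0.735, 0.678, 0.0]
force: [-0.9, 0.4, -0.3]
width: 0.568
finger_force: 36.6
```

```bash
cat > look.py <<'E'
import sys
from fit import *
n=sys.argv[1]; lean=float(sys.argv[2])
s,R=st(); c=snap("wrist","wl")
g=s["position"]+R[:,2]*.155
P=pts(c,n,g,.1,.01)
o,a=fit(P,n,g+[0,-lean*.03,-.02],(np.radians(-95),lean+.01),False)
print("off TCP",o-s["position"])
if len(sys.argv)>3: print("to nest",np.array([.5182,.2661])-o[:2])
E
python3 look.py yellow 0 1
```

```text
t 9.47 pos [0.5179 0.2647 0.2263] yang -4.6 F [-0.9  0.4 -0.3] w 0.0485 ff 36.6 q6 0.42 zdown [ 0.  0. -1.]
yellow 11822 centre [0.5179 0.2655 0.0447] axis [ 0.002 -0.     1.   ] lean 0.1 mouth [0.5178 0.2655 0.0022] rms 0.0004
off TCP [-3.25756068e-05  8.45015472e-04 -1.81524962e-01]
to nest [0.00030888 0.00057712]
```

>>> {"api": "move_arm", "payload": {"rows": [0, 0, -0.002, 0, 0, 0, -0.002, 0, 0, 0, -0.001, 0, 0, 0, 0, 0]}}

```text
clock: 9.85
position: [0.5182, 0.2651, 0.2223]
tcp_rot: [0.0, 0.734, 0.679, 0.001]
force: [-2.4, -0.1, 4.9]
width: 0.57
finger_force: 37.2
```

>>> {"api": "move_arm", "payload": {"rows": [0, 0, 0, 0, 0, 0, 0, 0, 0, 0, 0, 0, 0, 0, 0, 0, 0, 0, 0.02, 0], "grip": 0.075}}

```text
clock: 10.27
position: [0.5159, 0.2641, 0.2372]
tcp_rot: [-0.002, 0.735, 0.679, -0.004]
force: [-1.1, 0.4, -1.7]
width: 0.882
finger_force: 0.0
```

>>> {"api": "move_arm", "payload": {"rows": [0, 0, 0.035, 0, 0, 0, 0.04, 0, 0, 0, 0.04, 0, 0, 0, 0.025, 0, 0, 0, 0, 0]}}

```text
clock: 10.68
position: [0.5195, 0.2655, 0.3891]
tcp_rot: [0.002, 0.734, 0.679, 0.006]
force: [0.4, 0.2, 0.5]
width: 0.879
finger_force: 0.0
```

```bash
python3 look.py yellow 0 1
```

```text
t 10.68 pos [0.5195 0.2655 0.3891] yang -4.5 F [0.4 0.2 0.5] w 0.0751 ff 0.0 q6 0.42 zdown [ 0.012  0.004 -1.   ]
yellow 2187 centre [0.5183 0.2663 0.0407] axis [ 0.    -0.003  1.   ] lean 0.2 mouth [ 0.5182  0.2664 -0.0018] rms 0.0006
off TCP [-0.00123514  0.00072299 -0.34835402]
to nest [-6.55022688e-05 -1.56014238e-04]
```

>>> {"api": "move_arm", "payload": {"rows": [0.014, -0.034, 0, 0, 0.015, -0.034, 0, 0, 0.015, -0.034, 0, 0, 0.015, -0.034, 0, 0, 0.015, -0.034, 0, 0]}}

```text
clock: 11.15
position: [0.5917, 0.0933, 0.3792]
tcp_rot: [-0.001, 0.734, 0.679, -0.001]
force: [1.2, 0.6, -0.9]
width: 0.878
finger_force: 0.0
```

>>> {"api": "move_arm", "payload": {"rows": [0.014, -0.034, 0, 0, 0.015, -0.034, 0, 0, 0.015, -0.034, 0, 0, 0.015, -0.034, 0, 0, 0.015, -0.034, 0, 0]}}

```text
clock: 11.57
position: [0.6658, -0.0769, 0.3789]
tcp_rot: [-0.001, 0.735, 0.679, -0.001]
force: [1.0, -0.4, 1.0]
width: 0.876
finger_force: 0.0
```

>>> {"api": "move_arm", "payload": {"rows": [0.014, -0.034, 0, 0, 0.013, -0.03, 0, 0, 0, 0, 0, 0]}}

```text
clock: 11.82
position: [0.6933, -0.1452, 0.3782]
tcp_rot: [-0.0, 0.736, 0.677, -0.001]
force: [0.6, -0.0, -0.3]
width: 0.881
finger_force: 0.0
```

```bash
python3 - <<'E'
from fit import *
s,R=st(); c=snap("wrist","w7")
o=[.694,-.154,.0905]; P=pts(c,"blue",o); o,a=fit(P,"blue",o,(np.radians(-95),np.pi/6)); fit(P,"blue",o,(np.radians(-95),np.pi/6),False)
m=o-a*.0475; print("TCP target",m+a*.065+[0,0,.155],"now",s["position"])
W=cloud(c); k=(W[...,0]>.73)&(W[...,0]<.8)&(abs(W[...,1]+.145)<.03)&(W[...,2]>.05); Q=W[k]; print(len(Q),np.percentile(Q[:,0],[0,1,5,50]) if len(Q) else 0, Q[:,2].max() if len(Q) else 0)
E
```

```text
t 11.82 pos [ 0.6933 -0.1452  0.3782] yang -4.8 F [ 0.6 -0.  -0.3] w 0.0753 ff 0.0 q6 -0.23 zdown [-0.002 -0.002 -1.   ]
blue 4893 centre [ 0.6942 -0.1543  0.0901] axis [0.044 0.498 0.866] lean 30.0 mouth [ 0.6922 -0.178   0.049 ] rms 0.0005
blue 4893 centre [ 0.6942 -0.1543  0.0901] axis [0.038 0.501 0.865] lean 30.1 mouth [ 0.6924 -0.1781  0.049 ] rms 0.0005
TCP target [ 0.6949856  -0.14558935  0.26025866] now [ 0.6932867  -0.14519049  0.37816411]
13575 [0.7300024  0.7301668  0.73082559 0.75029637] 0.3011674288959952
```

View pics/w7.png

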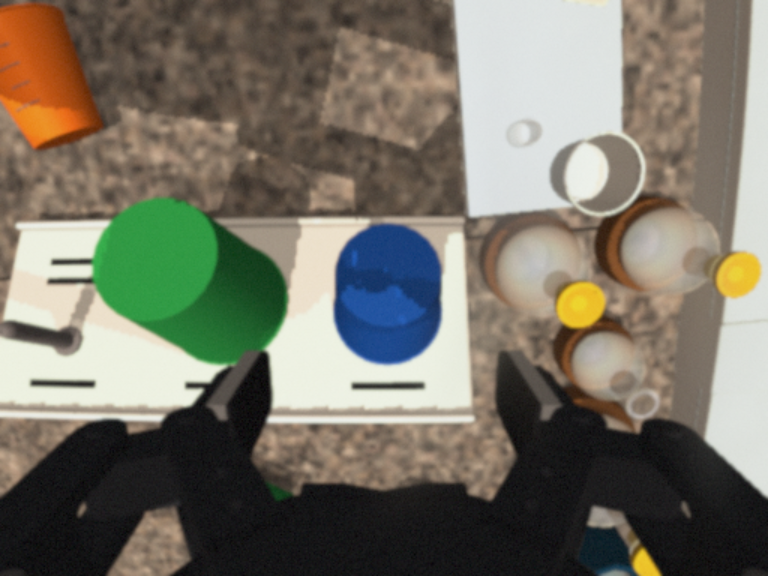

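The wrist view shows blue (388,290) centred between the fingers, with amber bottles close on the right (535,260) and (600,360). I'll check the finger clearance to those.

```bash
python3 - <<'E'
from h import *
c=dict(np.load("w7.npz")); W=cloud(c)
for b in((475,205,590,320),(550,315,660,400)):
    P=W[int(b[1]/1.5):int(b[3]/1.5),int(b[0]/1.5):int(b[2]/1.5)].reshape(-1,3)
    P=P[(P[:,2]>.015)&(P[:,2]<.2)]
    for z0,z1 in((.015,.05),(.05,.08),(.08,.15)):
        Q=P[(P[:,2]>z0)&(P[:,2]<z1)]
        if len(Q)>10: print(b,z0,len(Q),"x",np.percentile(Q[:,0],[1,5,95]).round(3),"y",np.percentile(Q[:,1],[1,99]).round(3))
E
```

```text
(475, 205, 590, 320) 0.015 1387 x [0.763 0.768 0.824] y [-0.185 -0.114]
(475, 205, 590, 320) 0.05 2242 x [0.775 0.777 0.823] y [-0.187 -0.13 ]
(475, 205, 590, 320) 0.08 706 x [0.789 0.791 0.807] y [-0.172 -0.15 ]
(550, 315, 660, 400) 0.015 1203 x [0.829 0.831 0.873] y [-0.279 -0.212]
(550, 315, 660, 400) 0.05 1099 x [0.836 0.838 0.873] y [-0.259 -0.22 ]
(550, 315, 660, 400) 0.08 355 x [0.792 0.794 0.865] y [-0.245 -0.169]
```

>>> {"api": "move_arm", "payload": {"rows": [0.0015, 0, -0.02, 0, 0, 0, -0.03, 0, 0, 0, -0.03, 0, 0, 0, -0.025, 0, 0, 0, -0.013, 0]}}

```text
clock: 12.28
position: [0.6921, -0.1373, 0.2573]
tcp_rot: [-0.004, 0.734, 0.679, -0.002]
force: [-1.2, -0.3, -0.6]
width: 0.878
finger_force: 0.0
```

>>> {"api": "move_arm", "payload": {"rows": [0, 0, 0, 0, 0, 0, 0, 0, 0, 0, 0, 0, 0, 0, 0, 0, 0, 0, 0, 0], "grip": 0.04, "force": 30}}

```text
clock: 12.7
position: [0.695, -0.1393, 0.2655]
tcp_rot: [0.001, 0.735, 0.679, 0.001]
force: [-0.3, -0.9, -0.8]
width: 0.705
finger_force: 32.3
```

>>> {"api": "move_arm", "payload": {"rows": [0.0006, 0.0067, 0.0115, 0, 0.0006, 0.0067, 0.0115, 0, 0.0006, 0.0067, 0.0115, 0, 0.0006, 0.0067, 0.0115, 0, 0.0006, 0.0067, 0.0115, 0]}}

```text
clock: 13.12
position: [0.6976, -0.1046, 0.3231]
tcp_rot: [0.001, 0.734, 0.679, 0.001]
force: [-0.0, -0.3, -1.0]
width: 0.708
finger_force: 32.6
```

>>> {"api": "move_arm", "payload": {"rows": [0.0006, 0.0067, 0.0115, 0, 0.0006, 0.0067, 0.0115, 0, 0, 0.01, 0.02, 0, 0, 0.02, 0.02, 0, 0, 0, 0, 0]}}

```text
clock: 13.53
position: [0.6996, -0.059, 0.3901]
tcp_rot: [0.003, 0.734, 0.679, 0.003]
force: [1.4, -0.4, 1.4]
width: 0.71
finger_force: 32.6
```

```bash
python3 look.py blue 0.5
```

```text
t 13.53 pos [ 0.6996 -0.059   0.3901] yang -4.4 F [ 1.4 -0.4  1.4] w 0.0606 ff 32.6 q6 -0.12 zdown [ 0.008  0.    -1.   ]
blue 13017 centre [ 0.7003 -0.0754  0.2212] axis [0.019 0.505 0.863] lean 30.3 mouth [ 0.6995 -0.0994  0.1802] rms 0.0008
off TCP [ 0.00075817 -0.01635995 -0.16893528]
```

>>> {"api": "move_arm", "payload": {"rows": [-0.013, 0.022, -0.01, 0, -0.013, 0.022, -0.015, 0, -0.013, 0.022, -0.015, 0, -0.013, 0.022, -0.015, 0, -0.013, 0.022, -0.015, 0]}}

```text
clock: 14.0
position: [0.6323, 0.0481, 0.3119]
tcp_rot: [-0.0, 0.735, 0.678, -0.001]
force: [-0.2, 0.7, -0.5]
width: 0.707
finger_force: 32.6
```

>>> {"api": "move_arm", "payload": {"rows": [-0.014, 0.022, -0.015, 0, -0.014, 0.023, -0.015, 0, -0.014, 0.023, -0.015, 0, -0.013, 0.022, -0.015, 0, 0, 0, -0.02, 0]}}

```text
clock: 14.42
position: [0.5762, 0.1408, 0.2327]
tcp_rot: [-0.001, 0.734, 0.68, -0.0]
force: [-0.3, 1.0, -1.0]
width: 0.705
finger_force: 32.6
```

>>> {"api": "move_arm", "payload": {"rows": [0, 0, -0.007, 0, 0, 0, -0.005, 0, 0, 0, 0, 0], "force": 22}}

```text
clock: 14.67
position: [0.5785, 0.1378, 0.224]
tcp_rot: [-0.001, 0.735, 0.678, -0.001]
force: [-10.4, 1.0, 20.8]
width: 0.709
finger_force: 36.0
```

>>> {"api": "move_arm", "payload": {"rows": [0, -0.005, 0.002, 0, 0, -0.005, 0.001, 0, 0, -0.005, 0, 0, 0, -0.005, 0, 0, 0, -0.005, -0.001, 0]}}

```text
clock: 15.08
position: [0.5787, 0.112, 0.224]
tcp_rot: [-0.0, 0.735, 0.678, 0.0]
force: [-2.1, 1.0, 6.4]
width: 0.708
finger_force: 34.5
```

>>> {"api": "move_arm", "payload": {"rows": [0, -0.005, -0.001, 0, 0, -0.005, -0.001, 0, 0, -0.005, -0.002, 0, 0, -0.005, -0.002, 0, 0, 0, 0, 0]}}

```text
clock: 15.5
position: [0.5787, 0.0913, 0.2178]
tcp_rot: [0.0, 0.735, 0.678, -0.0]
force: [-2.1, -0.1, 6.2]
width: 0.712
finger_force: 30.2
```

```bash
python3 look.py blue 0
```

```text
t 15.5 pos [0.5787 0.0913 0.2178] yang -4.6 F [-2.1 -0.1  6.2] w 0.0608 ff 30.2 q6 0.1 zdown [-0.    -0.001 -1.   ]
blue 13267 centre [0.5772 0.0752 0.0468] axis [0.026 0.018 1.   ] lean 1.8 mouth [ 0.576   0.0744 -0.0007] rms 0.0006
off TCP [-0.00143629 -0.01606975 -0.17106204]
```

>>> {"api": "move_arm", "payload": {"rows": [0, 0, 0, 0, 0, 0, 0, 0, 0, 0, 0, 0, 0, -0.008, 0.004, 0, 0, -0.009, 0.005, 0], "grip": 0.08}}

```text
clock: 15.97
position: [0.5781, 0.0755, 0.2262]
tcp_rot: [-0.001, 0.734, 0.679, -0.001]
force: [-0.5, 0.4, -0.1]
width: 0.936
finger_force: 0.0
```

>>> {"api": "move_arm", "payload": {"rows": [0, 0, 0, 0, 0, 0, 0, 0, 0, 0, 0, 0, 0, 0, 0, 0, 0, 0, 0, 0], "grip": 0.04, "force": 35}}

```text
clock: 16.38
position: [0.579, 0.0751, 0.2281]
tcp_rot: [0.001, 0.735, 0.679, 0.0]
force: [-2.5, -3.4, 7.8]
width: 0.69
finger_force: 36.9
```

>>> {"api": "move_arm", "payload": {"rows": [0, 0, 0.02, 0, 0, 0, 0.03, 0, 0, 0, 0.04, 0, 0, 0, 0.03, 0, 0, 0, 0, 0]}}

```text
clock: 16.8
position: [0.5808, 0.0758, 0.3548]
tcp_rot: [0.004, 0.735, 0.679, 0.005]
force: [0.8, 0.2, 0.3]
width: 0.691
finger_force: 38.7
```

```bash
python3 look.py blue 0 1
```

```text
t 16.8 pos [0.5808 0.0758 0.3548] yang -4.5 F [0.8 0.2 0.3] w 0.059 ff 38.7 q6 0.07 zdown [ 0.013  0.    -1.   ]
blue 16282 centre [0.5829 0.0751 0.1725] axis [-0.01  -0.001  1.   ] lean 0.6 mouth [0.5834 0.0751 0.125 ] rms 0.0005
off TCP [ 0.00212087 -0.00074649 -0.18237823]
to nest [-0.06467294  0.19103405]
```

>>> {"api": "move_arm", "payload": {"rows": [-0.01, 0.03, 0, 0, -0.01, 0.034, 0, 0, -0.01, 0.034, 0, 0, -0.01, 0.034, 0, 0, -0.01, 0.03, 0, 0]}}

```text
clock: 17.27
position: [0.5272, 0.2393, 0.3447]
tcp_rot: [-0.001, 0.735, 0.678, -0.001]
force: [-0.1, -0.3, -0.4]
width: 0.693
finger_force: 38.6
```

>>> {"api": "move_arm", "payload": {"rows": [-0.011, 0.029, 0, 0, 0, 0, 0, 0, 0, 0, 0, 0]}}

```text
clock: 17.52
position: [0.5162, 0.2681, 0.3448]
tcp_rot: [-0.001, 0.733, 0.68, -0.001]
force: [0.7, -0.1, -1.0]
width: 0.689
finger_force: 38.6
```

```bash
python3 look.py blue 0 1
```

```text
t 17.52 pos [0.5162 0.2681 0.3448] yang -4.3 F [ 0.7 -0.1 -1. ] w 0.0589 ff 38.6 q6 0.42 zdown [-0.003 -0.001 -1.   ]
blue 16455 centre [0.5155 0.2671 0.1624] axis [ 0.005 -0.     1.   ] lean 0.3 mouth [0.5153 0.2671 0.1149] rms 0.0007
off TCP [-0.00067498 -0.00095892 -0.18238403]
to nest [ 0.0026837  -0.00100608]
```

>>> {"api": "move_arm", "payload": {"rows": [0.002, -0.001, -0.005, 0, 0, 0, -0.02, 0, 0, 0, -0.025, 0, 0, 0, -0.025, 0, 0, 0, -0.02, 0]}}

```text
clock: 17.98
position: [0.5195, 0.2639, 0.2491]
tcp_rot: [-0.0, 0.735, 0.678, -0.001]
force: [0.5, 0.0, -1.1]
width: 0.693
finger_force: 38.6
```

>>> {"api": "move_arm", "payload": {"rows": [0, 0, -0.008, 0, 0, 0, -0.006, 0, 0, 0, -0.004, 0, 0, 0, -0.003, 0, 0, 0, 0, 0]}}

```text
clock: 18.4
position: [0.5199, 0.2656, 0.2312]
tcp_rot: [0.0, 0.735, 0.678, 0.0]
force: [0.1, 0.7, -1.0]
width: 0.695
finger_force: 38.6
```

```bash
python3 look.py blue 0 1
```

```text
t 18.4 pos [0.5199 0.2656 0.2312] yang -4.6 F [ 0.1  0.7 -1. ] w 0.0594 ff 38.6 q6 0.42 zdown [ 0.001  0.    -1.   ]
blue 16106 centre [0.5199 0.2649 0.0488] axis [ 0.001 -0.002  1.   ] lean 0.1 mouth [0.5199 0.265  0.0013] rms 0.0005
off TCP [-3.94333526e-06 -7.35606900e-04 -1.82402235e-01]
to nest [-0.00173834  0.00121449]
```

>>> {"api": "move_arm", "payload": {"rows": [-0.001, 0.001, -0.002, 0, 0, 0, -0.002, 0, 0, 0, 0, 0]}}

```text
clock: 18.7
position: [0.5189, 0.2672, 0.2281]
tcp_rot: [0.0, 0.734, 0.679, 0.001]
force: [-1.9, 0.5, 4.5]
width: 0.691
finger_force: 39.3
```

>>> {"api": "move_arm", "payload": {"rows": [0, 0, 0, 0, 0, 0, 0, 0, 0, 0, 0, 0, 0, 0, 0, 0, 0, 0, 0.02, 0], "grip": 0.0854}}

```text
clock: 19.12
position: [0.5166, 0.266, 0.2428]
tcp_rot: [-0.002, 0.735, 0.679, -0.004]
force: [-0.3, -0.6, -1.1]
width: 0.999
finger_force: 0.0
```

>>> {"api": "move_arm", "payload": {"rows": [0, 0, 0.035, 0, 0, 0, 0.04, 0, 0, 0, 0.04, 0, 0, 0, 0.025, 0, 0, 0, 0, 0]}}

```text
clock: 19.53
position: [0.5202, 0.2674, 0.3947]
tcp_rot: [0.002, 0.734, 0.679, 0.006]
force: [1.5, -0.0, 0.9]
width: 0.996
finger_force: 0.0
```

```bash
python3 look.py blue 0 1
```

```text
t 19.53 pos [0.5202 0.2674 0.3947] yang -4.5 F [ 1.5 -0.   0.9] w 0.0851 ff 0.0 q6 0.42 zdown [ 0.012  0.004 -1.   ]
blue 3032 centre [0.519  0.2669 0.0457] axis [ 0.    -0.001  1.   ] lean 0.1 mouth [ 0.519   0.267  -0.0018] rms 0.0006
off TCP [-0.00111571 -0.00048855 -0.3489272 ]
to nest [-0.00084577 -0.00081952]
```

>>> {"api": "move_arm", "payload": {"rows": [0.005, -0.033, 0, 0, 0.005, -0.033, 0, 0, 0.005, -0.033, 0, 0, 0.005, -0.033, 0, 0, 0.005, -0.033, 0, 0]}}

```text
clock: 20.0
position: [0.5429, 0.1004, 0.3848]
tcp_rot: [-0.001, 0.734, 0.679, -0.001]
force: [0.5, 0.1, -0.2]
width: 0.999
finger_force: 0.0
```

>>> {"api": "move_arm", "payload": {"rows": [0.006, -0.033, 0, 0, 0.006, -0.033, 0, 0, 0.006, -0.033, 0, 0, 0.006, -0.033, 0, 0, 0.006, -0.033, 0, 0]}}

```text
clock: 20.42
position: [0.573, -0.0648, 0.3847]
tcp_rot: [-0.001, 0.735, 0.679, -0.001]
force: [0.8, -0.1, -0.2]
width: 1.002
finger_force: 0.0
```

>>> {"api": "move_arm", "payload": {"rows": [0.006, -0.033, 0, 0, 0.002, -0.029, 0, 0, 0, 0, 0, 0]}}

```text
clock: 20.67
position: [0.5811, -0.13, 0.3846]
tcp_rot: [-0.0, 0.736, 0.677, -0.001]
force: [-0.4, -0.4, -0.7]
width: 0.994
finger_force: 0.0
```

```bash
python3 - <<'E'
from fit import *
s,R=st(); c=snap("wrist","w8"); cv2.imwrite("pics/w8c.png",cv2.resize(c["color"][90:340,60:460],(800,500)))
o=[.5803,-.138,.0916]; P=pts(c,"green",o); o,a=fit(P,"green",o,(np.radians(-95),np.pi/6)); m=o-a*.0525
print("TCP target",m+a*.077+[0,0,.155],"now",s["position"])
E
```

```text
t 20.67 pos [ 0.5811 -0.13    0.3846] yang -4.8 F [-0.4 -0.4 -0.7] w 0.0849 ff 0.0 q6 -0.27 zdown [-0.003 -0.001 -1.   ]
green 6705 centre [ 0.5802 -0.1375  0.0914] axis [0.044 0.498 0.866] lean 30.0 mouth [ 0.5779 -0.1637  0.0459] rms 0.0005
TCP target [ 0.58125109 -0.12530253  0.26762262] now [ 0.58111447 -0.13004767  0.38459226]
```

View pics/w8c.png

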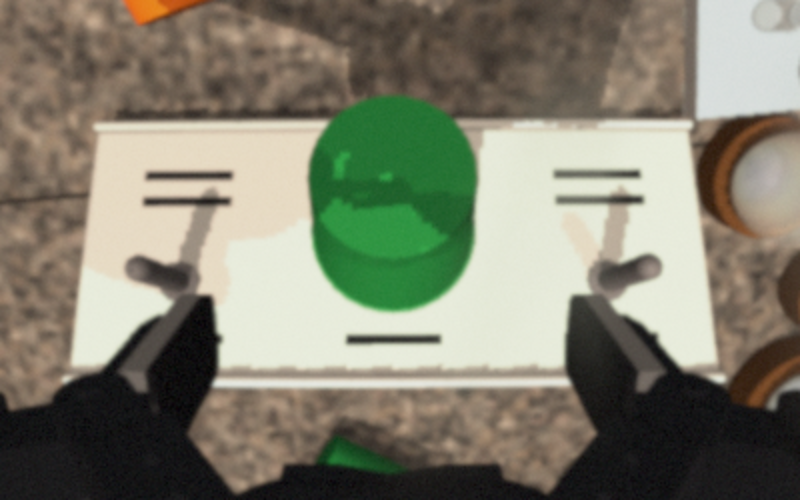

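The enlarged crop shows the green beaker on the middle peg (392,200). It fits the 64/87 mm model to 0.5 mm, and the smaller green look-alike lies behind the rack at (365,455). I'll grasp the one on the peg.

>>> {"api": "move_arm", "payload": {"rows": [0, 0, -0.02, 0, 0, 0, -0.03, 0, 0, 0, -0.03, 0, 0, 0, -0.025, 0, 0, 0, -0.012, 0]}}

```text
clock: 21.13
position: [0.5794, -0.1234, 0.2645]
tcp_rot: [-0.004, 0.734, 0.679, -0.002]
force: [-0.1, 0.6, -0.1]
width: 1.001
finger_force: 0.0
```

>>> {"api": "move_arm", "payload": {"rows": [0, 0, 0, 0, 0, 0, 0, 0, 0, 0, 0, 0, 0, 0, 0, 0, 0, 0, 0, 0], "grip": 0.05, "force": 30}}

```text
clock: 21.55
position: [0.5821, -0.1254, 0.2715]
tcp_rot: [0.001, 0.735, 0.679, 0.001]
force: [0.3, 0.5, -1.8]
width: 0.822
finger_force: 34.9
```

>>> {"api": "move_arm", "payload": {"rows": [0.0006, 0.0067, 0.0115, 0, 0.0006, 0.0067, 0.0115, 0, 0.0006, 0.0067, 0.0115, 0, 0.0006, 0.0067, 0.0115, 0, 0.0006, 0.0067, 0.0115, 0]}}

```text
clock: 21.97
position: [0.5848, -0.0908, 0.3294]
tcp_rot: [0.001, 0.734, 0.679, 0.0]
force: [0.1, -0.2, -1.2]
width: 0.825
finger_force: 34.9
```

>>> {"api": "move_arm", "payload": {"rows": [0.0006, 0.0067, 0.0115, 0, 0.0006, 0.0067, 0.0115, 0, 0, 0.01, 0.02, 0, 0, 0.02, 0.02, 0, 0, 0, 0, 0]}}

```text
clock: 22.38
position: [0.5868, -0.0457, 0.3959]
tcp_rot: [0.003, 0.734, 0.679, 0.003]
force: [0.8, 0.5, -0.3]
width: 0.827
finger_force: 35.0
```

```bash
python3 look.py green 0.5
```

```text
t 22.38 pos [ 0.5868 -0.0457  0.3959] yang -4.4 F [ 0.8  0.5 -0.3] w 0.0706 ff 35.0 q6 -0.14 zdown [ 0.007  0.    -1.   ]
green 18875 centre [ 0.5859 -0.0608  0.221 ] axis [0.025 0.499 0.866] lean 30.0 mouth [ 0.5845 -0.087   0.1755] rms 0.0007
off TCP [-0.00092176 -0.01504295 -0.17491246]
```

>>> {"api": "move_arm", "payload": {"rows": [-0.001, 0.02, -0.01, 0, -0.001, 0.02, -0.015, 0, -0.001, 0.021, -0.015, 0, -0.001, 0.021, -0.015, 0, -0.001, 0.021, -0.015, 0]}}

```text
clock: 22.85
position: [0.5801, 0.0551, 0.3186]
tcp_rot: [-0.0, 0.735, 0.678, -0.001]
force: [-0.2, -0.2, -1.2]
width: 0.827
finger_force: 34.9
```

>>> {"api": "move_arm", "payload": {"rows": [-0.001, 0.021, -0.015, 0, -0.001, 0.021, -0.015, 0, -0.001, 0.021, -0.015, 0, 0, 0.02, -0.015, 0, 0, 0, -0.014, 0]}}

```text
clock: 23.27
position: [0.5768, 0.1403, 0.2443]
tcp_rot: [-0.001, 0.734, 0.679, -0.0]
force: [-0.3, -0.3, -1.4]
width: 0.83
finger_force: 34.9
```

>>> {"api": "move_arm", "payload": {"rows": [0, 0, -0.005, 0, 0, 0, -0.004, 0, 0, 0, 0, 0], "force": 22}}

```text
clock: 23.52
position: [0.5776, 0.1375, 0.2393]
tcp_rot: [-0.001, 0.735, 0.679, -0.001]
force: [-9.4, 0.6, 18.5]
width: 0.825
finger_force: 37.6
```

>>> {"api": "move_arm", "payload": {"rows": [0, -0.005, 0.001, 0, 0, -0.005, 0.001, 0, 0, -0.005, 0, 0, 0, -0.005, 0, 0, 0, -0.005, -0.001, 0]}}

```text
clock: 23.93
position: [0.578, 0.1119, 0.2387]
tcp_rot: [0.0, 0.735, 0.678, 0.0]
force: [-1.7, 1.2, 6.6]
width: 0.827
finger_force: 34.8
```

>>> {"api": "move_arm", "payload": {"rows": [0, -0.005, -0.001, 0, 0, -0.005, -0.002, 0, 0, -0.005, -0.002, 0, 0, -0.005, -0.002, 0, 0, -0.002, -0.001, 0]}}

```text
clock: 24.35
position: [0.5779, 0.0889, 0.231]
tcp_rot: [0.001, 0.735, 0.678, -0.001]
force: [-3.8, -3.2, 11.0]
width: 0.824
finger_force: 33.5
```

```bash
python3 look.py green 0
```

```text
t 24.35 pos [0.5779 0.0889 0.231 ] yang -4.6 F [-3.8 -3.2 11. ] w 0.0704 ff 33.5 q6 0.1 zdown [-0.    -0.002 -1.   ]
green 18854 centre [0.5769 0.0804 0.0528] axis [0.021 0.05  0.999] lean 3.1 mouth [5.758e-01 7.780e-02 4.000e-04] rms 0.0006
off TCP [-0.00098308 -0.00843161 -0.17818471]
```

>>> {"api": "move_arm", "payload": {"rows": [0, 0, 0, 0, 0, 0, 0, 0, 0, 0, 0, 0, 0, -0.005, 0.004, 0, 0, -0.006, 0.005, 0], "grip": 0.0854}}

```text
clock: 24.82
position: [0.5772, 0.0795, 0.2386]
tcp_rot: [-0.001, 0.734, 0.679, -0.001]
force: [-0.0, -0.3, 0.2]
width: 1.0
finger_force: 0.0
```

>>> {"api": "move_arm", "payload": {"rows": [0, 0, 0, 0, 0, 0, 0, 0, 0, 0, 0, 0, 0, 0, 0, 0, 0, 0, 0, 0], "grip": 0.05, "force": 35}}

```text
clock: 25.23
position: [0.5782, 0.0792, 0.2408]
tcp_rot: [0.001, 0.735, 0.679, 0.0]
force: [-2.3, -1.9, 8.5]
width: 0.796
finger_force: 38.6
```

>>> {"api": "move_arm", "payload": {"rows": [0, 0, 0.02, 0, 0, 0, 0.03, 0, 0, 0, 0.04, 0, 0, 0, 0.04, 0, 0, 0, 0, 0]}}

```text
clock: 25.65
position: [0.5801, 0.0797, 0.379]
tcp_rot: [0.005, 0.734, 0.679, 0.005]
force: [1.7, 0.4, 1.1]
width: 0.794
finger_force: 40.8
```

```bash
python3 look.py green 0 1
```

```text
t 25.65 pos [0.5801 0.0797 0.379 ] yang -4.5 F [1.7 0.4 1.1] w 0.0678 ff 40.8 q6 0.08 zdown [ 0.015  0.    -1.   ]
green 19897 centre [0.5826 0.0782 0.189 ] axis [-0.013 -0.001  1.   ] lean 0.8 mouth [0.5833 0.0783 0.1365] rms 0.0009
off TCP [ 0.00253562 -0.00148803 -0.19002467]
to nest [-0.06443588  0.18785591]
```

>>> {"api": "move_arm", "payload": {"rows": [-0.01, 0.03, 0, 0, -0.01, 0.033, 0, 0, -0.01, 0.033, 0, 0, -0.01, 0.033, 0, 0, -0.01, 0.03, 0, 0]}}

```text
clock: 26.12
position: [0.5266, 0.2401, 0.3676]
tcp_rot: [-0.001, 0.735, 0.678, -0.001]
force: [0.1, 0.7, -0.7]
width: 0.796
finger_force: 40.8
```

>>> {"api": "move_arm", "payload": {"rows": [-0.009, 0.028, 0, 0, 0, 0, 0, 0, 0, 0, 0, 0]}}

```text
clock: 26.37
position: [0.5177, 0.2679, 0.3677]
tcp_rot: [-0.0, 0.734, 0.68, -0.001]
force: [-0.3, -0.4, -1.7]
width: 0.793
finger_force: 40.8
```

```bash
python3 look.py green 0 1
```

```text
t 26.37 pos [0.5177 0.2679 0.3677] yang -4.4 F [-0.3 -0.4 -1.7] w 0.0677 ff 40.8 q6 0.42 zdown [-0.002 -0.001 -1.   ]
green 19842 centre [0.517  0.2662 0.1776] axis [ 0.004 -0.     1.   ] lean 0.2 mouth [0.5168 0.2662 0.1251] rms 0.0008
off TCP [-0.00065788 -0.00166632 -0.19005747]
to nest [ 1.19907910e-03 -8.72998834e-05]
```

>>> {"api": "move_arm", "payload": {"rows": [0, 0.002, -0.01, 0, 0, 0, -0.025, 0, 0, 0, -0.025, 0, 0, 0, -0.025, 0, 0, 0, -0.02, 0]}}

```text
clock: 26.83
position: [0.5184, 0.2669, 0.2611]
tcp_rot: [-0.0, 0.735, 0.678, -0.001]
force: [-0.8, -0.5, -1.2]
width: 0.796
finger_force: 40.8
```

>>> {"api": "move_arm", "payload": {"rows": [0, 0, -0.007, 0, 0, 0, -0.005, 0, 0, 0, -0.003, 0, 0, 0, -0.003, 0, 0, 0, 0, 0]}}

```text
clock: 27.25
position: [0.5192, 0.2685, 0.2468]
tcp_rot: [0.0, 0.735, 0.678, 0.001]
force: [-0.4, 0.2, 0.1]
width: 0.795
finger_force: 40.8
```

```bash
python3 look.py green 0 1
```

```text
t 27.25 pos [0.5192 0.2685 0.2468] yang -4.6 F [-0.4  0.2  0.1] w 0.0679 ff 40.8 q6 0.42 zdown [ 0.001  0.    -1.   ]
green 19522 centre [0.5192 0.2671 0.0568] axis [ 0.001 -0.001  1.   ] lean 0.1 mouth [0.5191 0.2672 0.0043] rms 0.0008
off TCP [-3.10562686e-05 -1.43665077e-03 -1.90052585e-01]
to nest [-0.00095931 -0.00101326]
```

5.9 mm to go.

>>> {"api": "move_arm", "payload": {"rows": [0, 0, -0.003, 0, 0, 0, -0.002, 0, 0, 0, -0.001, 0, 0, 0, -0.001, 0, 0, 0, 0, 0]}}

```text
clock: 27.72
position: [0.5189, 0.2689, 0.2408]
tcp_rot: [0.0, 0.734, 0.679, 0.0]
force: [-3.3, -0.5, 8.2]
width: 0.795
finger_force: 42.1
```

>>> {"api": "move_arm", "payload": {"rows": [0, 0, 0, 0, 0, 0, 0, 0, 0, 0, 0, 0, 0, 0, 0, 0, 0, 0, 0.02, 0], "grip": 0.0854}}

```text
clock: 28.13
position: [0.5168, 0.2679, 0.2551]
tcp_rot: [-0.002, 0.735, 0.679, -0.004]
force: [-0.4, -0.9, -0.8]
width: 0.997
finger_force: 0.0
```

>>> {"api": "move_arm", "payload": {"rows": [0, 0, 0.035, 0, 0, 0, 0.04, 0, 0, 0, 0.04, 0, 0, 0, 0.025, 0, 0, 0, 0, 0]}}

```text
clock: 28.55
position: [0.5203, 0.2693, 0.4071]
tcp_rot: [0.002, 0.735, 0.679, 0.006]
force: [0.1, 0.2, 0.7]
width: 1.002
finger_force: 0.0
```

>>> {"api": "move_arm", "payload": {"rows": [0, -0.02, 0, 0, 0, -0.03, 0, 0, 0, -0.03, 0, 0, 0, 0, 0, 0, 0, 0, 0, 0]}}

```text
clock: 28.97
position: [0.5187, 0.1875, 0.3986]
tcp_rot: [-0.0, 0.735, 0.678, -0.0]
force: [-0.2, 0.0, 0.5]
width: 0.999
finger_force: 0.0
```

```bash
python3 - <<'E'
from fit import *
st(); c=snap("wrist","w9"); P=pts(c,"green",[.519,.267],.08,.01)
fit(P,"green",[.519,.267,.05],(0,.01),False)
E
```

```text
t 28.97 pos [0.5187 0.1875 0.3986] yang -4.7 F [-0.2  0.   0.5] w 0.0853 ff 0.0 q6 0.29 zdown [-0.001  0.    -1.   ]
green 4374 centre [0.5187 0.2673 0.0508] axis [0.001 0.003 1.   ] lean 0.2 mouth [ 0.5186  0.2672 -0.0017] rms 0.0007
```

View pics/w9.png

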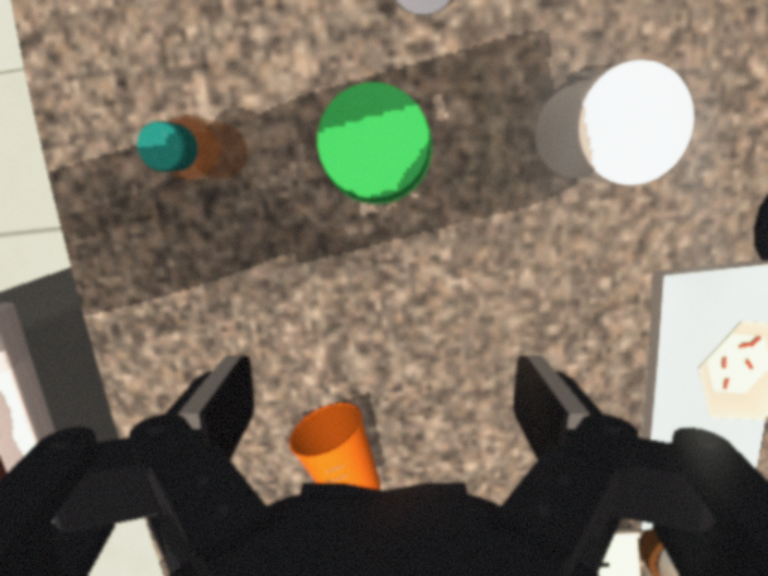

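The wrist view shows green (373,140) upright over the nest with its rim on the bench. The phial (165,147) and jar (637,122) still stand, and the gripper is clear.

```bash
python3 -c "
from bench import job_done
print(job_done())"
```

```text
the job is handed in; nothing more can be done
None
```

The yellow, blue and green beakers are nested mouth down over the white one, and the job was handed in at about 29 s. By the camera fits, each rim was flat on the bench and the axes were within about 1 mm of each other; the judge's result was not shown.

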